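# Set up the folding bread-slicing guide

## Robot

A 7-joint arm with a two-finger parallel gripper is mounted at the origin on the work surface. World frame = base frame: x ahead of the robot, y to its left, z up, the work surface at z = 0. Lengths are in mm, angles in rad, forces in N, time in s.
With the tool pointing down it reaches from about 400 to 750 mm from the base axis. Payload 19.5 kg.
Tool frame: the origin (TCP) lies at the very end of the fingers, on their centre line; the grasp point (between the pads) lies 19 mm behind it; z points along the fingers, y is the direction in which the jaws open and shut (so a half turn about z gives the same grasp; the last joint's range is limited). The gripper opens to 85 mm and grips with 20 to 120 N. Pads are 22 mm wide; open, the fingers measure 114 mm over their backs; the gripper's body (76 mm by 85 mm) begins 54 mm behind the grasp point. The pads swing forward as they close: fully open they stand 13 mm farther back than shut.
Start: joints at [1.138, 0.707, -0.028, 1.485, 0.022, 0.951, -0.075], TCP at [219.024, -531.623, 231.268] pointing down, gripper open.
Joint ranges: [-2.71, 2.71], [-0.32, 2.16], [-1.57, 1.52], [0, 2.45], [-1.46, 4.6], [0, 2.02], [-2.83, 2.83]. Speed limits (rad/s): [1.89, 1.89, 2.57, 2.57, 3.01, 3.01, 3.01].

## Interface

Orientations are given as a unit quaternion [x, y, z, w].
In Python, from station import * gives the robot as it stands.
- The arm moves only by the shell command python3 -m pendant 'ROWS' [OPENING]. ROWS is JSON, a list of rows, each a list of 4 numbers: the shift along the tool's x, y, z in mm, then the turn about the tool's z in degrees. A call has 1 to 8 rows; each row is the pose to reach, as a shift and turn from the pose measured when the call began, along the tool's axes at that moment; what a row does not reach only later rows make up. A row lasts 1/8 s, in which the tool goes at most 62.5 mm and 10.7 degrees, less where a joint would pass 70% of its speed; a pose out of reach is approached as far as the arm can. A call with a gripper value outside its range is refused whole. OPENING is the opening, from 0 (shut) to 1 (fully open), set as the call begins (- or left out, the last holds). The fingers move at their own pace and stop on an object; the grip force is fixed at half the most. Time passes only in rows, so rows that repeat a pose let the fingers close. It gives the time, the measured TCP pose, the force and the opening at its end, in the units of the state.
- observe(): the state, without advancing time (a new reading comes with each control period).
- camera(name): name is "side" or "top"; returns the picture (480x640x3 uint8, red, green, blue); there is no depth.
- camera_params(name): a dict with "fov_y" (degrees; the focal length in pixels is half the picture's height over the tangent of half this angle, whatever the lens; pixels are square), "cx", "cy" (the principal point, pixels), "rvec" (rotation vector, rad) and "tvec" (3), from world to camera coordinates, as OpenCV has them. Camera axes: x right, y down, z forward; pixel columns grow to the right and rows downward; lengths in mm; the calibration is good to about 2 mm. A picture is of the moment at which its call begins. camera_params takes no time and is no camera call.
- job_done(): hands the job in, once; it reports no verdict.
The state is a dict: "clock": time; "joint_positions": joint angles; "qvel": joint speeds; "effort": joint torques, N m; "ee_pos": TCP position; "ee_rot": TCP orientation; "ft_force": force on the tool from outside, world axes, zero at the start; "wrist_torque": the same for the moment, N m; "grip_width": finger opening in mm.
Only numpy, scipy, OpenCV 4.12 (cv2) and the standard library are available. Lean on these libraries where they do the work, as an engineer would, in place of code of your own. Each camera call takes 0.05 s, during which the arm holds its last target. There are 200 camera calls.

## Task

Set up the folding bread-slicing guide on the bench: first raise both hinged side walls until they stand fully upright, then turn the black knob until the pointer is in line with the middle of the red slice mark. Move the slice stop only by its knob, let go of everything, and leave the jar, cup and scraper where they are.

Things in the scene. Friction and masses are not known exactly. Their poses are not given: they have to be found in the camera images.
- guide: Wooden bread-slicing guide fixed to the bench, 300 mm long. Origin under it on the bench, z up; all offsets (mm) are in this frame. Box part: x -20 to 160, 112 wide, top z 30, a hinged wall on each long side. Deck: x -140 to -20, 160 wide, top z 30, with the knob on a pillar at x -90, y -50 and a white scale plate on the +y side. Place and yaw change each time.
- wall_left (a joint): Angle (rad) of the wooden wall on the guide's +y side: 0 = flat outwards (to +y), 1.571 = upright at its stop; starts at 0 to 0.35. Hinge line along the guide's x at y 62, z 30 mm. Wall x -18 to 158 mm, 8 mm thick, 87 mm from hinge to free edge; upright its top is 117 mm above the bench. Stiff hinge (0.15 N m, about 2.5 N at the bar): stays where left.
- wall_right (a joint): Same for the mirror-image wall on the guide's -y side: hinge line at y -62, z 30 mm; 0 = flat outwards (towards -y), 1.571 = upright. (A loaf tin 70 mm high stands beyond the guide's far end, 13 mm or more off.)
- wall_left_bar (a point): Middle of the round steel bar (14 mm diameter, 70 mm long along the guide's x, centred at x 70 mm) at the left wall's free edge, 80 mm from the hinge line; 30 mm above the bench when flat, free beneath. The window between bar and wall is 70 mm long, 43 mm wide: one finger passes through it, and the bar can roll between the fingers as the wall swings up.
- wall_right_bar (a point): Same point on the bar of the right wall.
- knob (a joint): Angle (rad) of the round black knob about its upright axis, growing counter-clockwise seen from above; range -0.1 to 5.2. Each rad moves pointer and slice stop 12 mm towards the guide's +x. It starts between 0.25 and 1.15. Turning friction 0.04 N m; stays where it is left.
- knob_grip (a point): Point on the knob's axis at the height to grip, 80 mm above the bench. The knob is 48 mm in diameter, 32 mm high (62 to 94 mm above the bench), with a white line on top.
- pointer_tip (a point): Tip of the black pointer (5 mm wide, pointing to the guide's +y) on the small aluminium carriage that slides along the guide's x at the edge of the white scale plate (tip at y 46 mm, z 41 mm). The carriage, its rod and the slice-stop plate between the walls move as one, driven by the knob.
- red_mark (a point): Point on the centre line of the red slice mark on the scale, a strip 6 mm wide along the guide's x and 22 mm long along y (point at y 48, z 35 mm). It is fixed, at another place each time, 14 to 39 mm to the guide's +x of the starting pointer. Pointer and mark are in line when they have the same x in the guide's frame.
- stop: The sliding part (carriage, pointer, rod, slice-stop plate); it must not be pushed by hand or gripper. Origin 46 mm to the guide's -y of the pointer tip, at bench height.
- flour_jar: Bystander: glass flour jar, 84 mm diameter, 150 mm high, near one of the deck's sides. Origin under its centre.
- blue_cup: Bystander: blue plastic measuring cup, 72 mm diameter, 65 mm high, near one of the deck's sides. Origin under its centre.
- scraper: Bystander: dough scraper lying flat, steel blade 140 mm wide with wooden grip, 20 mm high, left of the guide. Origin on the bench under the grip's blade-side edge.

How it is judged (in metres and radians):
On the way, in this order (a step that is already met when the one before it is completed fails the run):
1. both side walls stand upright (value of joint each of wall_left, wall_right above 1.47 rad), for 0.2 s.
2. the pointer is in line with the red mark (all of step 1 and x of pointer_tip in the frame of red_mark between -0.003 and 0.003 m), for 0.4 s.
At the end, for the whole second after the job is handed in: Both side walls are upright (within 0.1 rad, about 6 degrees, of their end stops), the pointer tip is within 3 mm of the red mark's centre line along the scale, and the knob is at rest (all of step 2 and velocity of joint knob between -0.05 and 0.05 rad/s); the robot touches nothing.
It fails at once if the flour jar is moved more than 20 mm or tipped (distance of flour_jar from where it was at the start of the episode above 0.02 m or angle between flour_jar's own z axis and vertical above 0.35 rad).
It fails at once if the blue cup is moved more than 20 mm or tipped (distance of blue_cup from where it was at the start of the episode above 0.02 m or angle between blue_cup's own z axis and vertical above 0.35 rad).
It fails at once if the dough scraper is moved more than 20 mm or tipped (distance of scraper from where it was at the start of the episode above 0.02 m or angle between scraper's own z axis and vertical above 0.35 rad).
It fails at once if the sliding stop is pushed directly (over 3 N) (contact force between any of the fingers, the arm and stop above 3 N).
It also fails if it takes over 72 s, if anything falls off the work surface, if the arm or the gripper's body presses on something with over 40 N, if the wrist force passes 120 N, or if a joint passes its speed limit or range.

## Working session

There is one attempt and no reset: what is moved stays moved. The work goes in short steps, Python scripts to look and compute and a shell command to move; the robot and the scene stay as the last step left them, time stands still between calls to the robot, and variables do not carry over. Pictures are saved under pics/ and viewed, about 8 in all and at most 12, crops included, and the job is handed in when it is done.

```bash
ls; mkdir -p pics
python3 - <<'E'
from station import *
import cv2
for n in("top","side"):
    cv2.imwrite(f"pics/{n}0.png",camera(n)[:,:,::-1]); print(n,camera_params(n))
print(observe())
E
```

```text
pics
top {'fov_y': 50.943157241576316, 'cx': 325.64211654540435, 'cy': 238.46740959403058, 'rvec': array([ 2.20363312, -2.1910622 ,  0.08438636]), 'tvec': array([  71.5267046 ,  582.25240657, 1272.51402337])}
side {'fov_y': 57.2082600797959, 'cx': 319.21634749508434, 'cy': 234.48376321369037, 'rvec': array([ 2.28691131, -0.22121752,  0.1123161 ]), 'tvec': array([-527.83977788,  165.61621644,  734.85996514])}
{'clock': 0.1, 'joint_positions': array([ 1.13828649,  0.70699914, -0.02758669,  1.48492965,  0.02199217,
        0.95089157, -0.07548214]), 'qvel': array([-0.00240334, -0.00225532,  0.00193005, -0.00239199, -0.00075715,
        0.00030921,  0.00016198]), 'effort': array([ 1.64451003e-04, -8.84300280e+01,  1.23605680e+00, -2.36453229e+01,
        1.69877411e-02,  5.23813811e-03,  7.84291842e-05]), 'ee_pos': array([ 218.94365561, -531.44502868,  230.90370449]), 'ee_rot': array([ 9.80970081e-01,  1.94158405e-01, -1.09340905e-04, -4.49609642e-04]), 'ft_force': array([ 0.56183915, -0.49476998, -0.12899473]), 'wrist_torque': array([-0.02052793, -0.02556913,  0.07423448]), 'grip_width': 85.5815756096902}
```

View pics/top0.png

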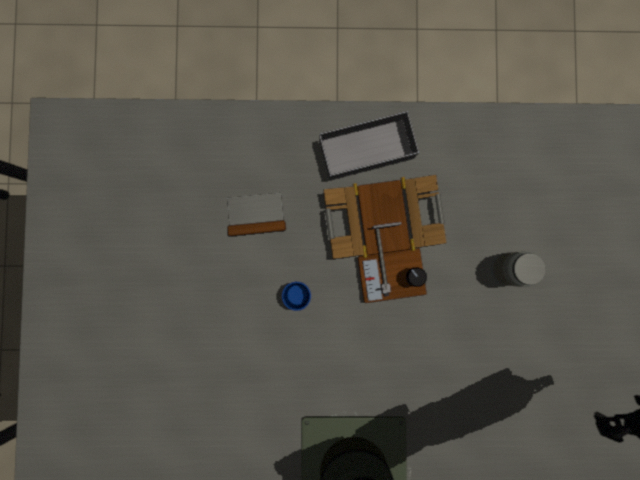

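View pics/side0.png

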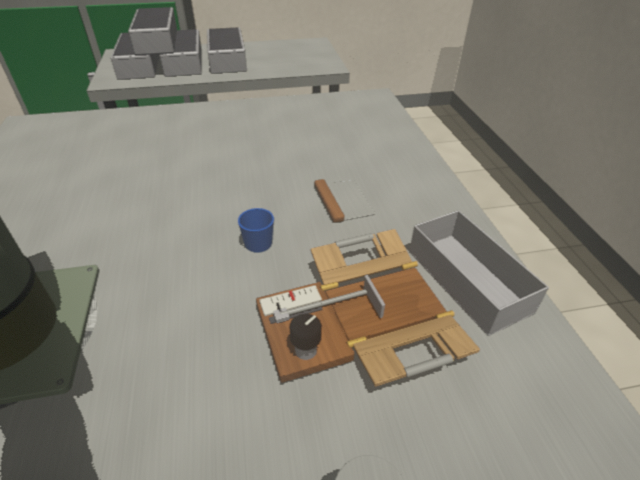

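```bash
cat > h.py <<'E'
from station import *
import numpy as np, cv2
from scipy.spatial.transform import Rotation as R
def cam(n):
    p=camera_params(n); f=240/np.tan(np.radians(p["fov_y"]/2))
    K=np.array([[f,0,p["cx"]],[0,f,p["cy"]],[0,0,1]]); return K,cv2.Rodrigues(p["rvec"])[0],np.array(p["tvec"]).ravel()
def plane(n,uv,z):
    K,M,t=cam(n); uv=np.atleast_2d(uv).astype(float)
    d=(M.T@np.linalg.inv(K)@np.c_[uv,np.ones(len(uv))].T).T; c=-M.T@t
    return c+d*((z-c[2])/d[:,2:])
def proj(n,P):
    K,M,t=cam(n); q=(K@(M@np.atleast_2d(P).T+t[:,None])).T; return q[:,:2]/q[:,2:]
def shot(n,name=None):
    im=camera(n)[:,:,::-1].copy()
    if name: cv2.imwrite("pics/"+name,im)
    return im
def crop(im,x0,y0,x1,y1,s,name):
    cv2.imwrite("pics/"+name,cv2.resize(im[y0:y1,x0:x1],None,fx=s,fy=s,interpolation=cv2.INTER_CUBIC))
E
python3 - <<'E'
from h import *
t=cv2.imread("pics/top0.png");s=cv2.imread("pics/side0.png")
crop(t,310,165,460,315,4,"ct.png");crop(s,250,225,490,395,3.3,"cs.png")
for n,im,b in(("top",t,(310,165,460,315)),("side",s,(250,225,490,395))):
    x0,y0,x1,y1=b; c=im[y0:y1,x0:x1]; h=cv2.cvtColor(c,cv2.COLOR_BGR2HSV)
    ms={"red":((h[...,0]<5)|(h[...,0]>174))&(h[...,1]>150)&(h[...,2]>110),
     "yel":(h[...,0]>20)&(h[...,0]<30)&(h[...,1]>180)&(h[...,2]>120),
     "black":(h[...,2]<40),
     "deck":(h[...,0]<14)&(h[...,1]>120)&(h[...,2]>50)}
    for k,m in ms.items():
        N,l,st,ce=cv2.connectedComponentsWithStats(m.astype(np.uint8))
        for i in range(1,N):
            if st[i,4]>=(6): 
                print(n,k,st[i,:5]+[x0,y0,0,0,0],ce[i].round(1)+[x0,y0])
E
```

```text
top red [366 278   7   2  11] [368.8 278.5]
top black [319 165  66  16 281] [341.3 171.7]
top black [403 190   9  48  98] [406.9 212.9]
top black [319 195   7  13  64] [321.7 201. ]
top black [357 196   8  48  70] [360.5 218.5]
top black [428 198   6  25  73] [430.4 209.8]
top black [342 209   8  26  92] [345.8 220.5]
top black [321 211  12  48 174] [325.7 236.7]
top black [379 255   3  13  15] [379.6 261.4]
top black [355 258   9  44 110] [359.3 280.8]
top black [397 268  29  19 410] [411.2 277.5]
top deck [397 180   4   4   6] [399.  181.2]
top deck [383 182   4   3   9] [384.6 183. ]
top deck [393 181   6  10  15] [395.7 185.7]
top deck [359 184  17  23 113] [366.2 192.6]
top deck [374 183   8  10  33] [378.4 187.1]
top deck [390 185   5   4   8] [392.2 186.5]
top deck [384 189   7   4  10] [387.2 190.1]
top deck [398 189   5   6  12] [400.  191.2]
top deck [390 192   6   3   8] [392.1 192.8]
top deck [374 194   5   5  11] [376.  196.2]
top deck [384 195   6   7  16] [387.1 197.6]
top deck [391 196   6   5  13] [393.6 197.6]
top deck [374 195  31  37 173] [394.8 214.5]
top deck [3
[... 2422 characters left out ...]
4.9 322. ]
side deck [284 321   6   4   8] [286.9 322.1]
side deck [269 323  25  53 429] [281.1 348.2]
side deck [339 323   7  13  28] [341.7 329. ]
side deck [321 325   2  11  13] [321.4 330.1]
side deck [400 325   4   3   7] [401.7 325.9]
side deck [394 327   5   2   6] [396.  327.7]
side deck [325 329   4   3   7] [326.6 330. ]
side deck [344 336   4   3   8] [345.8 337.2]
side deck [317 343   4   4   6] [318.2 344.5]
side deck [332 345   3   6   6] [333.5 347.5]
side deck [322 349  32  19 113] [338.9 360.2]
side deck [290 356  13  17  61] [296.  364.8]
side deck [334 355   4   3   6] [335.  356.3]
side deck [302 362  13   8  32] [307.6 366.3]
side deck [316 365   8   4  13] [319.1 366.5]
```

View pics/ct.png

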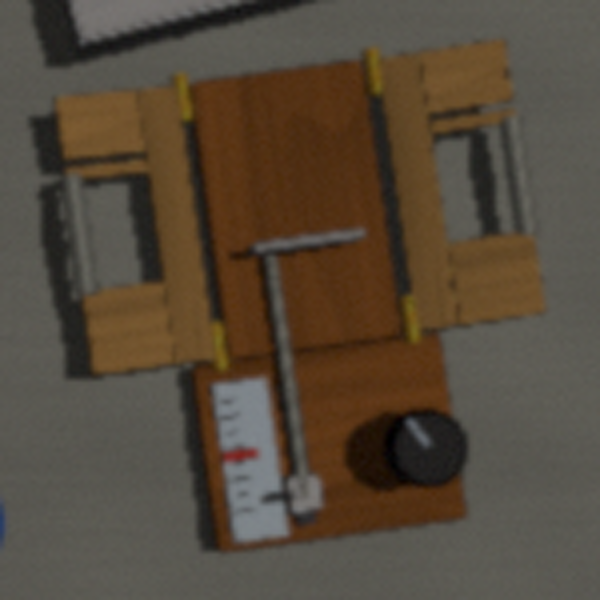

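View pics/cs.png

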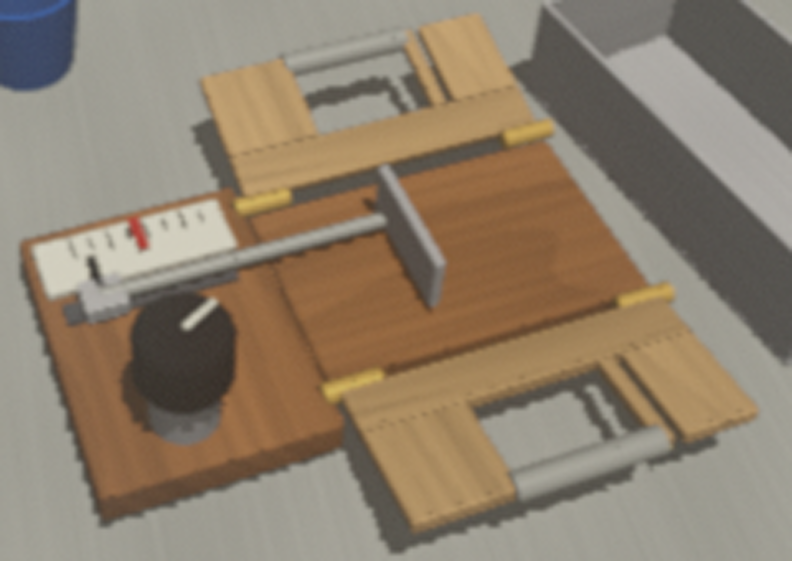

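```bash
cat >> h.py <<'E'
def o(c,s,x0,y0): return (np.atleast_2d(c)+.5)/s-.5+[x0,y0]
def tri(a,b):
    A=[]
    for n,uv in(("top",a),("side",b)):
        K,M,t=cam(n);P=K@np.c_[M,t];A+= [uv[0]*P[2]-P[0],uv[1]*P[2]-P[1]]
    X=np.linalg.svd(np.array(A))[2][-1];return X[:3]/X[3]
E
python3 - <<'E'
from h import *
T=lambda c:o(c,4,310,165); S=lambda c:o(c,3.3,250,225)
G=np.array([[-140,80],[-140,-80],[-20,-80],[-20,80],[160,56],[160,-56]])
def fit(P):
    g=(G[:,0]+1j*G[:,1]);p=P[:,0]+1j*P[:,1]
    a=((p-p.mean())*np.conj(g-g.mean())).sum();sc=abs(a)/(abs(g-g.mean())**2).sum();a/=abs(a)
    t=p.mean()-a*g.mean();e=(p-t)*np.conj(a)-g
    print("yaw",np.degrees(np.angle(a)),"org",t,"sc",sc,e.round(1));return a,t
a,t=fit(plane("top",T([(220,550),(467,517),(441,335),(197,365),(192,80),(366,62)]),30))
a2,t2=fit(plane("side",S([(22,243),(103,510),(346,420),(225,190),(548,148),(650,292)]),30))
toG=lambda P:[(q:=((P[0]+1j*P[1])-t)*np.conj(a)).real.round(1),q.imag.round(1),round(P[2],1)]
for nm,c,s in(("barL",(80,237),(349,50)),("barR",(518,173),(592,462)),("red",(240,455),(138,233)),("tip",(263,498),(92,260)),("knobtop",(428,447),(184,336)),):
    X=tri(T(c)[0],S(s)[0]);print(nm,X.round(1),toG(X))
for nm,c,s,z in(("red",(240,455),(138,233),35),("tip",(263,498),(92,260),41),("knobtop",(428,447),(184,330),94),):
    print(nm,toG(plane("top",T(c),z)[0]),toG(plane("side",S(s),z)[0]))
print("cup",plane("top",[(295,295)],65),"jar",plane("top",[(528,269)],150),"scraper grip",plane("top",[(228,232),(286,226)],20))
# tin at height 70
print("tin",plane("top",[(319,136),(407,113),(417,155),(328,178)],70))
E
```

```text
yaw 7.7127933431411675 org (568.234970606881-83.53730782632596j) sc 0.9884923518843717 [ 2.1-1.2j  2.4+1.1j -1.7+1.3j -0.6-2.4j  0.2+0.6j -2.4+0.5j]
yaw 8.087242462761465 org (567.8683653690379-88.33560042741286j) sc 0.9832424240523638 [ 3.7-0.3j  2.3-2.1j  2.2+5.5j -3.7+0.5j -2.1-4.3j -2.3+0.7j]
barL [618.7  65.1  49.2] [np.float64(69.9), np.float64(140.5), np.float64(49.2)]
barR [ 660.8 -212.5   39. ] [np.float64(74.4), np.float64(-140.2), np.float64(39.0)]
red [481.3 -36.3  33.6] [np.float64(-79.8), np.float64(58.5), np.float64(33.6)]
tip [454.8 -50.7  34.8] [np.float64(-108.0), np.float64(47.8), np.float64(34.8)]
knobtop [ 487.4 -144.7   86.7] [np.float64(-88.3), np.float64(-49.7), np.float64(86.7)]
red [np.float64(-80.3), np.float64(58.7), np.float64(35.0)] [np.float64(-79.5), np.float64(57.2), np.float64(35.0)]
tip [np.float64(-108.5), np.float64(48.7), np.float64(41.0)] [np.float64(-107.9), np.float64(42.4), np.float64(41.0)]
knobtop [np.float64(-88.3), np.float64(-48.2), np.float64(94.0)] [np.float64(-88.4), np.float64(-52.0), np.float64(94.0)]
cup [[439.8648122  149.81161635  65.        ]] jar [[ 506.10247409 -389.42821662  150.        ]] scraper grip [[596.65148591 323.95324258  20.        ]
 [612.971729   176.39634043  20.        ]]
tin [[ 833.73582767   93.49985344   70.        ]
 [ 894.14034357 -126.1448632    70.        ]
 [ 788.05243054 -150.58763696   70.        ]
 [ 728.50954998   70.59577759   70.        ]]
```

```bash
cat >> h.py <<'E'
ORG=np.array([568.5,-85.]);YAW=np.radians(7.8)
def g2w(x,y): c,s=np.cos(YAW),np.sin(YAW);return ORG+[c*x-s*y,s*x+c*y]
def to(gx,gy,z,head=7.8):
    s=observe();r=R.from_quat(s["ee_rot"]);w=np.r_[g2w(gx,gy),z]
    d=r.inv().apply(w-s["ee_pos"]);x=r.apply([1,0,0]);h=np.degrees(np.arctan2(x[1],x[0]))
    print("world",w.round(0),"rows",d.round(1),"turn",round(-((head-h+180)%360-180),1))
def arc(side,gx,a0,a1,n,back=19,rad=80):
    for a in np.linspace(a0,a1,n): to(gx,side*(62+rad*np.cos(a)),30+rad*np.sin(a)-back)
E
python3 -c "
from h import *
to(80,-141.5,180);to(80,-141.5,20)"
```

```text
world [ 667. -214.  180.] rows [ 535.  -122.5   51. ] turn 14.6
world [ 667. -214.   20.] rows [ 535.  -122.3  211. ] turn 14.6
```

```bash
python3 -m pendant '[[60,-14,0,5],[120,-28,0,10],[180,-42,0,14.6],[240,-56,0,14.6],[300,-70,0,14.6],[360,-84,0,14.6],[420,-98,0,14.6],[480,-112,20,14.6]]' 0.53; python3 -c "
from h import *
to(80,-141.5,180);to(80,-141.5,20)"
```

```text
clock: 1.1
ee_pos: [620.2, -244.9, 212.3]
ee_rot: [0.998, 0.068, 0.001, -0.0]
ft_force: [-0.2, -1.2, 0.4]
grip_width: 45.2
world [ 667. -214.  180.] rows [ 50.4 -23.9  32.4] turn 0.0
world [ 667. -214.   20.] rows [ 50.2 -24.  192.4] turn 0.0
```

```bash
python3 -m pendant '[[30,-14,20,0],[50,-24,40,0],[50,-24,80,0],[50,-24,120,0],[50,-24,132,0],[50,-24,132,0]]' ; python3 -c "
from h import *
to(80,-141.5,20)
t=shot('top','top1.png');s=shot('side','side1.png')
a=cv2.resize(s[210:410,280:500],None,fx=2.9,fy=2.9);cv2.imwrite('pics/s1.png',a)"
```

```text
clock: 1.85
ee_pos: [666.7, -214.4, 80.6]
ee_rot: [0.998, 0.068, 0.001, -0.0]
ft_force: [0.3, 0.9, 0.7]
grip_width: 45.4
world [ 667. -214.   20.] rows [ 0.2 -0.  60.6] turn 0.0
```

View pics/s1.png

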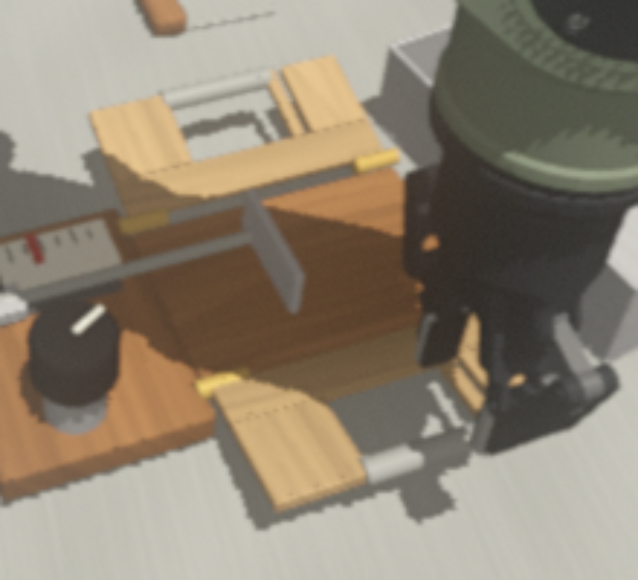

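```bash
python3 -m pendant '[[0,0,25,0],[0,0,45,0],[0,0,60,0],[0,0,60,0]]' && python3 -m pendant '[[0,0,0,0],[0,0,0,0],[0,0,0,0],[0,0,0,0],[0,0,0,0]]' 0; python3 -c "
from h import *
s=shot('side');cv2.imwrite('pics/s2.png',cv2.resize(s[210:410,280:500],None,fx=2.9,fy=2.9))
s=observe();print(s['ft_force'],s['wrist_torque'])
arc(-1,80,.11,1.571,12)"
```

```text
clock: 2.45
ee_pos: [667.2, -214.6, 21.1]
ee_rot: [0.998, 0.068, 0.001, 0.0]
ft_force: [0.5, 0.6, 1.0]
grip_width: 45.0
clock: 3.08
ee_pos: [667.2, -212.6, 21.3]
ee_rot: [0.998, 0.069, 0.001, -0.001]
ft_force: [-2.4, 10.4, -1.5]
grip_width: 12.1
[-2.88138523  9.19144646 -1.34130853] [1.89181362 0.48535628 0.01999435]
world [ 667. -214.   20.] rows [-0.5  1.7  1.5] turn 0.1
world [ 667. -213.   30.] rows [-0.4 -0.2 -8.9] turn 0.1
world [ 666. -209.   40.] rows [ -0.4  -3.4 -19. ] turn 0.1
world [ 666. -205.   50.] rows [ -0.4  -8.  -28.6] turn 0.1
world [ 665. -199.   59.] rows [ -0.4 -13.8 -37.5] turn 0.1
world [ 664. -192.   67.] rows [ -0.4 -20.7 -45.5] turn 0.1
world [ 663. -184.   74.] rows [ -0.3 -28.6 -52.6] turn 0.1
world [ 662. -176.   80.] rows [ -0.3 -37.4 -58.6] turn 0.1
world [ 660. -166.   85.] rows [ -0.3 -46.9 -63.3] turn 0.1
world [ 659. -156.   88.] rows [ -0.3 -57.  -66.7] turn 0.1
world [ 658. -146.   90.] rows [ -0.3 -67.4 -68.8] turn 0.1
world [ 656. -136.   91.] rows [ -0.3 -78.  -69.5] turn 0.1
```

View pics/s2.png

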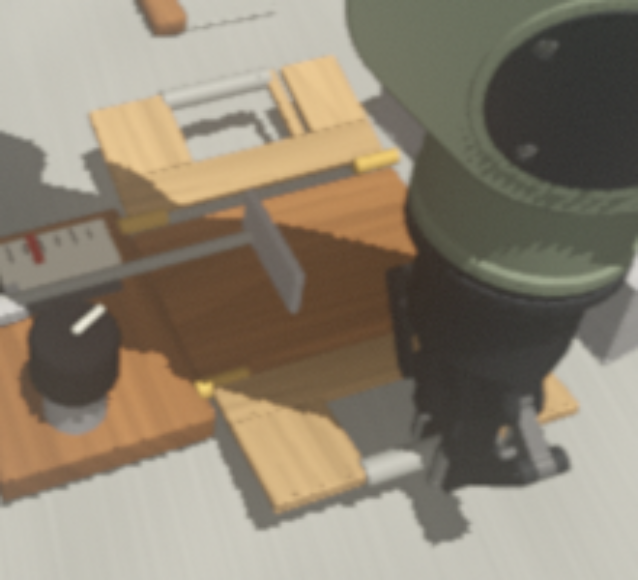

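```bash
python3 -m pendant '[[0,-2,-10,0],[0,-5,-20,0],[0,-10,-30,0],[0,-15.5,-39,0],[0,-15.5,-39,0]]'
```

```text
clock: 3.75
ee_pos: [665.1, -197.5, 61.8]
ee_rot: [0.998, 0.069, 0.001, -0.001]
ft_force: [-2.1, -3.8, 2.8]
grip_width: 12.0
```

```bash
python3 -m pendant '[[0,-7.5,-8.3,0],[0,-16.6,-16,0],[0,-27,-22.2,0],[0,-38,-27,0],[0,-49.6,-30,0],[0,-49.6,-30,0]]'
```

```text
clock: 4.5
ee_pos: [658.4, -149.6, 94.5]
ee_rot: [0.998, 0.068, 0.002, 0.001]
ft_force: [-10.0, -8.1, 24.4]
grip_width: 12.0
```

```bash
python3 -m pendant '[[0,-7,-1.5,0],[0,-13,-2.5,0],[0,-13,-2.5,0]]'
```

```text
clock: 4.88
ee_pos: [656.3, -136.1, 97.5]
ee_rot: [0.998, 0.069, 0.002, 0.001]
ft_force: [-4.4, 0.7, 4.6]
grip_width: 11.9
```

```bash
python3 -m pendant '[[0,-3,0,0],[0,-6,0,0],[0,-6,0,0]]'
```

```text
clock: 5.25
ee_pos: [655.9, -133.7, 97.7]
ee_rot: [0.998, 0.068, 0.002, 0.003]
ft_force: [4.7, -21.2, -8.4]
grip_width: 11.6
```

```bash
python3 -m pendant '[[0,0,0,0],[0,0,0,0],[0,0,0,0]]' 0.36 && python3 -m pendant '[[0,0,-30,0],[0,0,-70,0],[0,0,-70,0]]'; sed -i 's/568.5,-85/568.5,-83/' h.py; python3 -c "
from h import *
t=shot('top','top2.png');s=shot('side');cv2.imwrite('pics/s3.png',cv2.resize(s[190:410,260:500],None,fx=2.5,fy=2.5))
to(80,139.7,160);to(80,139.7,40)"
```

```text
clock: 5.62
ee_pos: [656.0, -133.0, 97.8]
ee_rot: [0.998, 0.068, 0.002, 0.003]
ft_force: [-0.2, 0.3, 0.5]
grip_width: 30.6
clock: 6.0
ee_pos: [656.8, -132.5, 170.7]
ee_rot: [0.998, 0.068, 0.005, 0.003]
ft_force: [-0.5, -0.4, -0.8]
grip_width: 30.3
world [629.  66. 160.] rows [   0.4 -200.4    6.5] turn 0.0
world [629.  66.  40.] rows [-2.000e-01 -2.011e+02  1.264e+02] turn 0.0
```

View pics/s3.png

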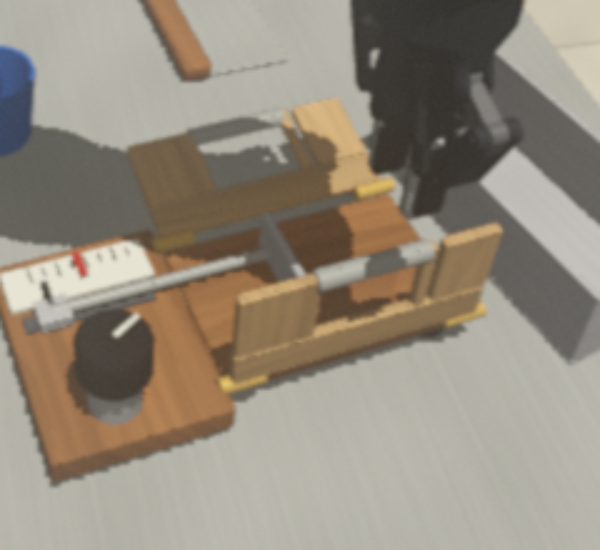

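```bash
python3 -m pendant '[[0,-55,0,0],[0,-110,0,0],[0,-165,0,0],[0,-200,10,0],[0,-200.5,50,0],[0,-200.5,90,0],[0,-200.5,90,0]]' 0.53; python3 -c "
from h import *
to(80,139.7,33)"
```

```text
clock: 6.98
ee_pos: [627.0, 65.9, 73.6]
ee_rot: [0.998, 0.068, -0.0, 0.003]
ft_force: [0.4, -0.0, 1.7]
grip_width: 45.1
world [629.  66.  33.] rows [ 1.8 -0.4 40.6] turn 0.0
```

```bash
python3 -m pendant '[[2,0,15,0],[2,0,30,0],[2,0,40.5,0],[2,0,40.5,0]]' && python3 -m pendant '[[0,0,0,0],[0,0,0,0],[0,0,0,0],[0,0,0,0],[0,0,0,0]]' 0
```

```text
clock: 7.48
ee_pos: [628.7, 65.9, 32.5]
ee_rot: [0.998, 0.068, -0.001, 0.003]
ft_force: [1.0, 0.5, -0.2]
grip_width: 45.0
clock: 8.1
ee_pos: [628.9, 66.0, 32.7]
ee_rot: [0.998, 0.068, -0.0, 0.003]
ft_force: [0.7, 1.1, 1.9]
grip_width: 11.8
```

```bash
python3 -m pendant '[[0,4,-12,0],[0,9.5,-22.8,0],[0,16.5,-32.5,0],[0,25,-41,0],[0,25,-41,0]]'
```

```text
clock: 8.72
ee_pos: [632.1, 43.9, 75.1]
ee_rot: [0.998, 0.069, -0.0, 0.001]
ft_force: [-5.0, 14.8, 10.1]
grip_width: 11.9
```

```bash
python3 -m pendant '[[0,10,-8.4,0],[0,20,-14.6,0],[0,31,-19.2,0],[0,42.5,-22.1,0],[0,42.5,-22.1,0]]'
```

```text
clock: 9.35
ee_pos: [638.5, 2.3, 99.0]
ee_rot: [0.998, 0.068, 0.0, -0.0]
ft_force: [-5.5, 7.5, 21.6]
grip_width: 11.6
```

```bash
python3 -m pendant '[[0,7,-1.5,0],[0,13,-2,0],[0,13,-2,0]]' && python3 -m pendant '[[0,3,0,0],[0,5,0,0],[0,5,0,0]]'
```

```text
clock: 9.72
ee_pos: [640.1, -10.8, 101.5]
ee_rot: [0.998, 0.068, 0.0, -0.0]
ft_force: [-2.2, 1.8, 5.1]
grip_width: 11.8
clock: 10.1
ee_pos: [640.2, -11.3, 101.5]
ee_rot: [0.998, 0.069, -0.0, -0.004]
ft_force: [-5.5, 24.5, 3.8]
grip_width: 11.7
```

```bash
sed -i 's/568.5,-83/568.5,-83.4/' h.py; python3 -m pendant '[[0,0,0,0],[0,0,0,0],[0,0,0,0]]' 0.36 && python3 -m pendant '[[0,0,-40,0],[0,0,-80,0],[-30,20,-80,0],[-80,60,-80,0],[-130,95,-80,0],[-160,120,-80,0],[-160,120,-80,0]]'; python3 -c "
from h import *
t=shot('top','top3.png');s=shot('side','side3.png');print(observe()['joint_positions'].round(2))
def m(n,im,b):
    x0,y0,x1,y1=b;h=cv2.cvtColor(im[y0:y1,x0:x1],cv2.COLOR_BGR2HSV);k=((h[...,0]<5)|(h[...,0]>174))&(h[...,1]>130)&(h[...,2]>70);print(n,k.sum())
cv2.imwrite('pics/s4.png',np.hstack([cv2.resize(t[165:315,310:450],None,fx=2.8,fy=2.8),cv2.resize(s[200:390,250:420],(376,420))]))
to(-90,-50,130);to(-90,-50,66)"
```

```text
clock: 10.48
ee_pos: [640.2, -12.0, 101.5]
ee_rot: [0.998, 0.069, -0.0, -0.003]
ft_force: [0.7, -0.6, -0.5]
grip_width: 30.7
clock: 11.35
ee_pos: [496.8, -156.1, 181.2]
ee_rot: [0.998, 0.067, -0.0, -0.003]
ft_force: [1.1, 0.8, -0.2]
grip_width: 30.7Traceback (most recent call last):
  File "<string>", line 2, in <module>
    from h import *
  File "h.py", line 25
    ORG=np.array([568.5,-83.4.]);YAW=np.radians(7.8)
                              ^
SyntaxError: invalid syntax
```

```bash
sed -i 's/83\.4\.\]/83.4]/' h.py; python3 -c "
from h import *
t=shot('top','top3.png');s=shot('side','side3.png');print(observe()['joint_positions'].round(2))
cv2.imwrite('pics/s4.png',np.hstack([cv2.resize(t[165:315,310:450],None,fx=2.8,fy=2.8),cv2.resize(s[200:390,250:420],(376,420))]))
to(-90,-50,130);to(-90,-50,66)"
```

```text
[ 0.18  0.7   0.11  1.75 -0.12  0.7  -1.08]
world [ 486. -145.  130.] rows [-11.4  -9.6  50.9] turn 0.1
world [ 486. -145.   66.] rows [-11.4  -9.1 114.9] turn 0.1
```

View pics/s4.png

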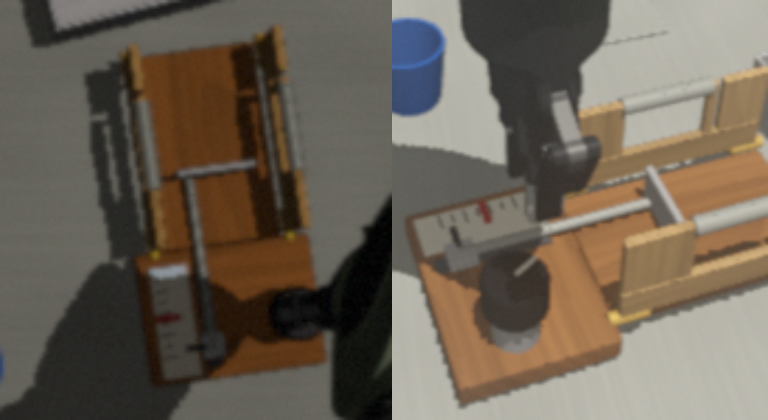

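```bash
python3 -m pendant '[[-11,-9.5,20,0],[-11,-9.5,50,0],[-11,-9.5,75,0],[-11,-9.3,100,0],[-11,-9,115,0],[-11,-9,115,0]]' 0.78 && python3 -m pendant '[[0,0,0,0],[0,0,0,0],[0,0,0,0],[0,0,0,0]]' 0; python3 -c "
from h import *
print(observe()['wrist_torque'],observe()['ft_force'])
s=shot('side');cv2.imwrite('pics/s5.png',cv2.resize(s[200:390,200:420],None,fx=3,fy=3))"
```

```text
clock: 12.2
ee_pos: [486.6, -144.8, 65.4]
ee_rot: [0.998, 0.069, -0.001, -0.004]
ft_force: [-0.4, 0.7, 1.5]
grip_width: 67.1
clock: 12.7
ee_pos: [487.5, -146.0, 66.8]
ee_rot: [0.998, 0.069, 0.001, -0.002]
ft_force: [-0.9, -6.0, 9.7]
grip_width: 46.2
[-1.57873114  0.04349898  0.01158564] [-0.90872341 -6.01531711  9.73777951]
```

View pics/s5.png

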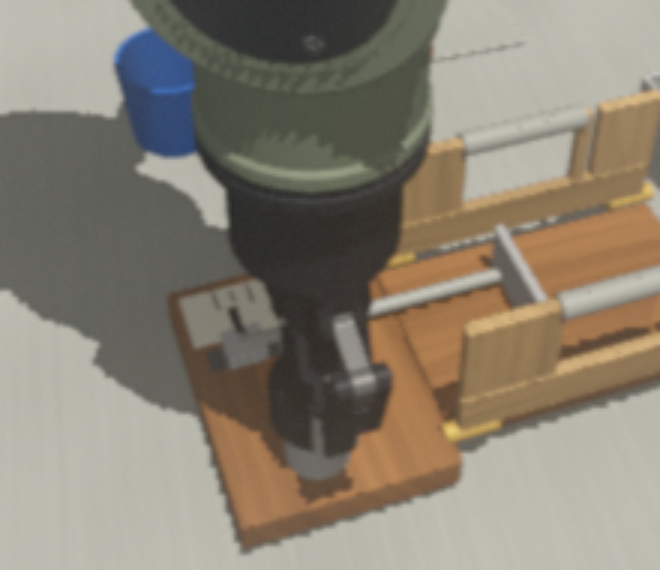

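```bash
python3 -m pendant '[[0,0,0,-10],[0,0,0,-20],[0,0,0,-30],[0,0,0,-40],[0,0,0,-50],[0,0,0,-60],[0,0,0,-60]]' && python3 -m pendant '[[0,0,0,-10],[0,0,0,-20],[0,0,0,-30],[0,0,0,-40],[0,0,0,-50],[0,0,0,-60],[0,0,0,-60]]'; python3 -c "
from h import *
to(-90,-50,66);print(observe()['wrist_torque'])
s=shot('side','side6.png');t=shot('top','top6.png')
cv2.imwrite('pics/s6.png',np.hstack([cv2.resize(t[235:315,350:440],None,fx=4.5,fy=4.5),cv2.resize(s[270:345,250:340],(430,360))]))"
```

```text
clock: 13.62
ee_pos: [487.2, -145.6, 67.0]
ee_rot: [0.829, 0.559, 0.002, -0.002]
ft_force: [-3.8, 5.0, -8.8]
grip_width: 45.9
clock: 14.5
ee_pos: [486.6, -145.7, 67.0]
ee_rot: [0.438, 0.899, 0.002, -0.001]
ft_force: [-2.9, 3.0, -9.8]
grip_width: 45.9
world [ 486. -145.   66.] rows [ 0.7 -0.   1. ] turn 120.2
[ 0.55910878  0.91871751 -0.00477305]
```

View pics/s6.png

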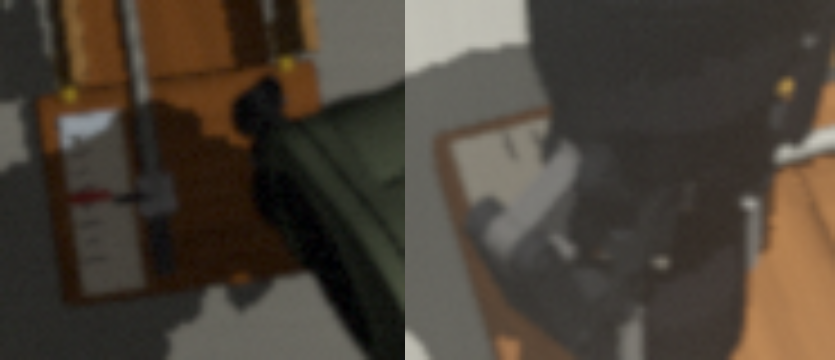

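```bash
cat > m.py <<'E'
from h import *
import sys
def gx(P): return (R.from_euler('z',-YAW).apply(np.r_[P[:2]-ORG,0]))[:2].round(1)
def run(f):
    t=cv2.imread(f).astype(float)
    K=8;c=cv2.resize(t[235:315,350:440],None,fx=K,fy=K,interpolation=cv2.INTER_CUBIC)
    red=np.clip(c[...,2]-1.3*np.maximum(c[...,0],c[...,1])-15,0,None)
    n,l,st,ce=cv2.connectedComponentsWithStats((red>0).astype(np.uint8)); i=1+np.argmax(st[1:,4])
    w=red*(l==i);yy,xx=np.mgrid[:c.shape[0],:c.shape[1]]
    rc=np.array([(w*xx).sum(),(w*yy).sum()])/w.sum()
    r=plane("top",o(rc,K,350,235),35)[0];print("red",rc.round(1),gx(r))
    # dark pointer profile: rows on guide lines y=32..44, z=41; brightness along guide x
    g=cv2.cvtColor(t.astype(np.uint8),cv2.COLOR_BGR2GRAY).astype(np.float32)
    xs=np.arange(-125,-60,.5)
    for y in(38,41,44):
        P=np.array([np.r_[g2w(x,y),41] for x in xs]);uv=proj("top",P).astype(np.float32)
        v=cv2.remap(g,uv[:,0][None],uv[:,1][None],cv2.INTER_CUBIC)[0]
        k=abs(xs-xs[v.argmin()])<6;d=np.clip(np.percentile(v[k],90)-v[k],0,None);print("ptr y",y,"x",((d*xs[k]).sum()/d.sum()).round(2))
run(sys.argv[1])
E
python3 m.py pics/top0.png; python3 m.py pics/top6.png
```

```text
red [403.6 225.2] [-51.4 -22.7]
ptr y 38 x -108.82
ptr y 41 x -108.78
ptr y 44 x -108.88
red [370.9 112.6] [-14.9 -17.4]
ptr y 38 x -83.71
ptr y 41 x -83.75
ptr y 44 x -83.6
```

```bash
sed -i 's/    n,l,st,ce=.*/    l=np.zeros(red.shape);i=1;l[290:400,125:225]=1;print((red*l).max())/; s/1.3\*np.maximum/1.9*np.maximum/' m.py
python3 m.py pics/top0.png; python3 m.py pics/top6.png; python3 m.py pics/top3.png
```

```text
43.754417351633315
red [156.8 350.2] [-80.2  59.9]
ptr y 38 x -108.82
ptr y 41 x -108.78
ptr y 44 x -108.88
10.589900121092796
red [149.8 350.7] [-80.1  62.1]
ptr y 38 x -83.71
ptr y 41 x -83.75
ptr y 44 x -83.6
15.969399814307689
red [150.9 351.2] [-80.3  61.8]
ptr y 38 x -109.1
ptr y 41 x -108.87
ptr y 44 x -109.0
```

```bash
python3 -m pendant '[[0,0,0,-8],[0,0,0,-16],[0,0,0,-16],[0,0,0,-16],[0,0,0,-16]]'; python3 -c "
from h import *
shot('top','top7.png')"; python3 m.py pics/top7.png
```

```text
clock: 15.22
ee_pos: [486.5, -145.8, 67.0]
ee_rot: [0.312, 0.95, 0.002, -0.001]
ft_force: [-3.2, 1.7, -10.5]
grip_width: 45.6
20.7363849889487
red [146.7 350.5] [-79.9  63.1]
ptr y 38 x -80.23
ptr y 41 x -80.44
ptr y 44 x -80.19
```

Aligned. I'll release, retreat upwards and sideways, then verify.

```bash
python3 -m pendant '[[0,0,0,0],[0,0,0,0],[0,0,0,0],[0,0,0,0]]' 0.72 && python3 -m pendant '[[0,0,-20,0],[0,0,-50,0],[0,0,-100,0],[0,0,-150,0],[0,0,-190,0],[0,0,-190,0]]' && python3 -c "
from h import *
s=observe();r=R.from_quat(s['ee_rot']);print(r.inv().apply([-60,-240,0]))"
```

```text
clock: 15.78
ee_pos: [486.7, -145.8, 67.2]
ee_rot: [0.311, 0.95, 0.002, -0.001]
ft_force: [0.5, -1.3, -0.2]
grip_width: 61.2
clock: 16.52
ee_pos: [487.5, -146.8, 259.5]
ee_rot: [0.311, 0.95, 0.002, 0.001]
ft_force: [0.0, 0.2, -0.4]
grip_width: 61.3
[ -93.71851361 -228.94494756   -1.02527768]
```

```bash
python3 -m pendant '[[-20,-50,0,0],[-40,-100,0,0],[-60,-150,0,0],[-80,-200,0,0],[-94,-229,0,0],[-94,-229,0,0]]'; python3 -c "
from h import *
t=shot('top','top8.png');s=shot('side','side8.png')
cv2.imwrite('pics/s8.png',np.hstack([cv2.resize(t[165:315,310:450],None,fx=2.8,fy=2.8),cv2.resize(s[200:390,250:420],(376,420))]))"; python3 m.py pics/top8.png
```

```text
clock: 17.27
ee_pos: [426.5, -388.9, 257.1]
ee_rot: [0.313, 0.95, 0.002, 0.0]
ft_force: [0.7, 0.8, 0.3]
grip_width: 61.6
42.24638401903212
red [159.  349.8] [-80.2  59.2]
ptr y 38 x -80.23
ptr y 41 x -80.32
ptr y 44 x -80.44
```

View pics/s8.png

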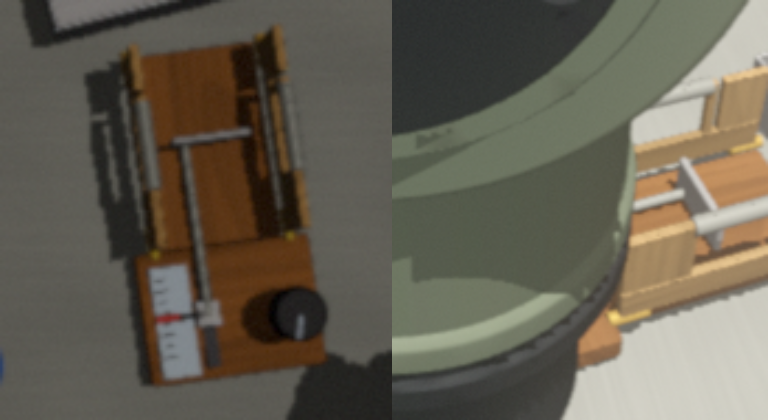

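The pointer meets the red mark (both at x about -80.2 to -80.4 mm in the guide frame). Both walls are upright and the robot is clear of everything.

```bash
python3 -c "
from station import *
print(job_done())"
```

```text
the job is handed in; nothing more can be done
None
```

Both walls are up, the pointer is on the red mark, and the job is handed in at about 17 s of the 72 s allowed. No verdict was reported.

- **Walls:** I gripped each steel bar and swung each wall, right one first, up to its stop. The stops showed as 21 N on the right and 24 N on the left. After I let go, the pictures show both walls upright, but I did not measure their final angles.
- **Knob:** I turned it 136° counter-clockwise in one grip. In the last top view, with the arm clear, the pointer is at x about -80.3 mm and the red mark at -80.2 mm in the guide's frame, against the 3 mm limit.
- **Cross-check:** The side view at the start put the gap between pointer and mark about 0.3 mm smaller than the top view did. The arm hid the scale from the side at the end, so the final pointer check rests on the top view alone.
- **Left alone:** The jar, cup and scraper were not approached closely. I did not re-measure their positions at the end. The forces read after each release and at the end were near zero.

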